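# Index the pump on its swivel fixture to the next notch

### The arm

A 6-joint arm with a two-finger parallel gripper is mounted at the origin on the work surface. World frame = base frame: x ahead of the robot, y to its left, z up, the work surface at z = 0. Lengths are in m, angles in degrees, forces in N, time in s.
With the tool pointing down it reaches from about 0.3 to 0.75 m from the base axis. Payload 8.5 kg.
Tool frame: the origin (TCP) lies midway between the tips of the shut fingers; the grasp point (between the pads) lies 19 mm behind it; z points along the fingers, y is the line along which they close (so a half turn about z gives the same grasp; the last joint's range is limited). The gripper opens to 85 mm and grips with 20 to 120 N. Pads are 22 mm wide; open, the fingers measure 114 mm over their backs; the gripper's body (76 mm by 85 mm) begins 54 mm behind the grasp point. The pads swing forward as they close: fully open they stand 13 mm farther back than shut.
Start: joints at [57.336, 21.807, 74.336, -0, 83.858, -12.336], TCP at [0.191, 0.516, 0.231] pointing down, gripper open.
Joint ranges: [-178.18, 178.18], [-50.72, 133.34], [12.68, 142.11], [-81.47, 261.47], [9.98, 163.14], [-165.26, 165.26]. Speed limits (degrees/s): [136.94, 136.94, 180, 180, 180, 180].

### API

Orientations are given as a 3x3 rotation matrix whose columns are the frame's x, y, z axes.
In Python, from rig import monitor, optics, close_job, models gives the robot as it stands.
- The arm moves only by the tool step_arm, never from a script. Its arguments are lists of equal length, an entry for each row: "fingers": the closure, from -1 (fully open) to 1 (shut); "travel": the shift along the tool's x, y, z scaled (see below), a list of three; "twist": the turn about the tool's z scaled (see below). In form: {"fingers": [fingers, ...], "travel": [[tx, ty, tz], ...], "twist": [twist, ...]}. A call has 1 to 10 rows; each row shifts and turns the commanded pose from where the row before left it, along the tool's axes as they then stand; what a row does not reach is not made up. The controller multiplies each number of a shift by 100 mm and each number of a turn by pi rad. A row lasts 1/8 s, in which the tool goes at most 62.5 mm and 10.7 degrees, less where a joint would pass 70% of its speed; a pose out of reach is approached as far as the arm can. A call with a number of a shift or a turn outside -1 to 1 is refused whole. A call with a gripper value outside its range is refused whole. The fingers move at their own pace and stop on an object; "force" is the grip in N (left out, the last holds). Time passes only in rows, so rows that do not move let the fingers close. It gives the time, the measured TCP pose, the force, the opening and the grip force at its end, in the units of the state.
- monitor.observe(): the state, without advancing time (a new reading comes with each control period).
- optics.get_image(name): name is "scene" or "top" or "wrist"; returns (picture, depth): 420x560x3 uint8, blue, green, red; 420x560 float32, m along the optical axis (not along the pixel's ray), 0 where there is no reading.
- optics.get_calibration(name): a dict with "vertical_fov" (degrees; the focal length in pixels is half the picture's height over the tangent of half this angle, whatever the lens; pixels are square), "cx", "cy" (the principal point, pixels), "distortion" ([k1, k2, p1, p2, k3] as OpenCV has them; the pictures are not rectified), "world_from_camera" (4x4, takes a point from camera to world coordinates). Camera axes: x right, y up, looking along -z (the intrinsics and any distortion apply to the point x, -y, -z); pixel columns grow to the right and rows downward; lengths in m; the calibration is good to about 2 mm. A picture is of the moment at which its call begins: read the wrist's pose just before it. get_calibration takes no time and is no camera call; for the wrist camera it gives the pose at the moment of the call.
- close_job(): hands the job in; it is judged then, once.
Trained networks look in the newest picture that a camera, given by its name, has taken for a name from the list of things; names that differ only in an ending like _2 or _b are one class to them, and where a whole thing is asked for, a point or a joint stands for the part that bears it (a point fixed in the world has none). Each returns a list of dicts, best first, with "confidence" (0 to 1); they miss things now and then, are a little off and sometimes report something else, mostly with a low value. They report only what shows in the picture. A call takes as long as a camera call.
- models.trace(camera, query): "mask" (420x560 bool, what is visible of it) and "point" ([column, row] in pixels, amid what is visible of it).
- models.landmark_of(camera, query): "point" ([column, row] in pixels: a listed point, or the origin of a listed thing).
The state is a dict: "time_s": time; "q": joint angles; "qvel": joint speeds; "joint_efforts": joint torques, N m; "position": TCP position; "tool_rot": TCP orientation; "ft_force": force on the tool from outside, world axes, zero at the start; "wrist_torque": the same for the moment, N m; "grip_width": finger opening in m; "gripper_force": force on a finger pad.
Only numpy, scipy, OpenCV 4.12 (cv2) and the standard library are available. Lean on these libraries where they do the work, as an engineer would, in place of code of your own. Each camera call takes 0.05 s, during which the arm holds its last target. There are 200 camera calls.

### The job

The pump housing is bolted to an indexing turntable on the bench: pull the spring plunger's ring up, swing the table anticlockwise (seen from above) by the ring, and let the pin snap fully home in the very next notch, not the one after it; that notch can be clamped anywhere over a stretch of the arc, so feel for it. Never force the pin: do not push it hard sideways against a notch, before it is out or once it has dropped in, nor press it down hard on the arc. Let go of the ring at the end and leave the spanner, the tin and the brass union where they are.

Things in the scene. Friction and masses are not known exactly. Their poses are not given: they have to be found in the camera images.
- pivot (a point): A point on the turntable's vertical turning axis, 46 mm above the bench, level with the upper face of the round 210 mm turntable. On the turntable's middle is a red cast pump housing, all of it within 80 mm of the axis and under 155 mm above the bench.
- foot_mid (a point): Centre of the upper face of the fixed round steel foot (336 mm diameter, 20 mm high) that is bolted to the bench under the turntable. Its axes stay with the foot: at the start the ring lies along its -y axis, 140 mm from the turning axis.
- ring_top (a point): Centre of the top bar of the upright steel pull ring, 108 mm above the bench at the start. Ring 46 mm across, of 10 mm round bar, hole 26 mm. Its flat plane is upright and holds the turning axis: this point's x axis lies along the swing (pinch it along x, over 10 mm), y points to the turning axis. It does not turn on its stem; it turns with the table.
- bush (a point): Top of the 26 mm bush on the turntable's tongue, 60 mm above the bench, 140 mm from the turning axis; the ring's 14 mm stem comes out of it. It turns with the table. Nothing else above this height stands within 50 mm of the ring.
- plunger (a joint): How far ring and pin are pulled up, m. 0: pin fully home in a notch. About 0.0095: its tip rides on top of the arc between notches (it must be up 11 mm or more to leave a notch cleanly). 0.018: end of travel. A spring pulls it down with about 10 N at 0, 15 N at the end; a damped guide lets it drop home in about 0.1 s.
- turntable (a joint): Turn of the table, rad: 0 at the start notch, growing anticlockwise seen from above; stops at -0.25 and 1.6. It stays where it is left. Swinging it takes 2 to 3 N at the ring, about 5 to 6 N with the pin riding on the arc.
- start_notch (a point): Middle of the mouth of the start notch, in a flat steel arc 22 to 28 mm wide on the foot, its top 32 mm above the bench. Notches are radial slots 13 mm wide, 12 mm deep, 140 mm from the axis. The next lies somewhere 0.55 to 0.95 rad anticlockwise of this one, another 0.5 rad beyond that. Between them the top is smooth (one step down of 0.4 mm).
- pin: The steel index pin, 10 mm thick with a round tip, straight below the ring and moving with it, mostly hidden under the turntable's tongue. Origin on the pin axis, at bench height when the pin is home. More than 40 N of contact load on it is too hard.
- spanner: a steel open spanner of about 180 mm lying on the bench to the robot's right; bystander
- tin: a closed tin, 64 mm across and 120 mm high, standing on the bench to the right; origin at the centre of its underside; bystander
- union: a stepped brass pipe union, 44 mm across and 42 mm high, standing on the bench to the fixture's left; origin at the centre of its underside; bystander

How it is judged:
By the outcome, as a careful person would: the job done as asked, in the order asked, and still so for the second after the job is handed in, with the robot touching nothing.
It also fails if it takes over 54 s, if anything falls off the work surface, if the arm or the gripper's body presses on something with over 40 N, if the wrist force passes 120 N, or if a joint passes its speed limit or range.

## Working session

There is one attempt and no reset: what is moved stays moved. The work goes in short steps, Python scripts to look and compute and a tool call to move; the robot and the scene stay as the last step left them, time stands still between calls to the robot, and variables do not carry over. Pictures are saved under pics/ and viewed, at most 10 in all, crops included, and the job is handed in when it is done.

Besides the shell and the picture viewer there is one more tool, called after ">>>" by a JSON object that holds its "name" and its "arguments". step_arm: Moves the arm, as the interface text tells. Its arguments: {"type":"object","properties":{"fingers":{"type":"array","items":{"type":"number"}},"travel":{"type":"array","items":{"type":"array","items":{"type":"number"}}},"twist":{"type":"array","items":{"type":"number"}},"force":{"type":"number"}},"required":["fingers","travel","twist"]}

```bash
mkdir -p pics; cat > h.py <<'E'
import numpy as np, cv2
from rig import monitor, optics, close_job, models
def ray(cam,p):
    c=optics.get_calibration(cam); f=210/np.tan(np.radians(c["vertical_fov"])/2)
    K=np.array([[f,0,c["cx"]],[0,f,c["cy"]],[0,0,1]])
    u=cv2.undistortPoints(np.array([[p]],float),K,np.array(c["distortion"],float))[0,0]
    T=np.array(c["world_from_camera"]); return T, np.array([u[0],-u[1],-1.])
def atz(cam,p,z):
    T,d=ray(cam,p); d=T[:3,:3]@d; o=T[:3,3]; return o+d*(z-o[2])/d[2]
def atd(cam,p,D):
    T,d=ray(cam,p); return T[:3,:3]@(d*D)+T[:3,3]
E
python3 - <<'E'
from h import *
ims=[]
for cam in ["scene","top"]:
    im,D=optics.get_image(cam); cv2.imwrite(f"pics/{cam}0.png",im)
    for n,z in [("pivot",.046),("foot_mid",.02),("ring_top",.108),("bush",.06),("start_notch",.032),("tin",0),("union",0),("spanner",0)]:
        for r in models.landmark_of(cam,n)[:2]:
            p=r["point"]; d=D[int(p[1]),int(p[0])]
            print(cam,n,round(r["confidence"],2),np.round(p),atz(cam,p,z).round(4),atd(cam,p,d).round(4))
print(monitor.observe())
E
```

```text
scene pivot 0.37 [238. 220.] [ 0.4703 -0.0297  0.046 ] [ 0.494  -0.0338  0.069 ]
scene ring_top 0.53 [234. 208.] [ 0.4855 -0.0382  0.108 ] [ 0.4872 -0.0385  0.1096]
scene bush 0.94 [238. 220.] [ 0.4856 -0.0321  0.06  ] [ 0.4944 -0.0336  0.0686]
scene start_notch 0.64 [237. 227.] [ 0.4828 -0.0373  0.032 ] [ 0.4962 -0.0395  0.0454]
scene tin 0.57 [152. 308.] [ 0.6561 -0.294   0.    ] [ 0.6804 -0.2903  0.0313]
scene union 0.77 [395. 207.] [0.5171 0.4397 0.    ] [0.5346 0.4269 0.0189]
scene spanner 0.82 [158. 244.] [ 0.4435 -0.2528  0.    ] [ 0.4484 -0.2525  0.0048]
top ring_top 0.57 [315. 228.] [ 0.4915 -0.0353  0.108 ] [ 0.4914 -0.0349  0.1122]
top bush 0.71 [315. 235.] [ 0.4755 -0.0388  0.06  ] [ 0.4755 -0.0389  0.0588]
top start_notch 0.76 [315. 235.] [ 0.4756 -0.0431  0.032 ] [ 0.4754 -0.0403  0.0599]
top tin 0.86 [411. 163.] [ 0.6534 -0.2947  0.    ] [ 0.6392 -0.2666  0.0872]
top union 0.48 [122. 220.] [0.5248 0.4336 0.    ] [0.5233 0.4242 0.0294]
top spanner 0.73 [397. 246.] [ 0.4442 -0.2517  0.    ] [ 0.4443 -0.2506  0.0038]
{'time_s': 0.9, 'q': array([ 5.73352124e+01,  2.18072211e+01,  7.43356913e+01,  1.63514665e-04,
        8.38572222e+01, -1.23374054e+01]), 'qvel': array([-0.15130183,  0.02093998,  0.03128081, -0.03737927,  0.04278993,
        0.00307435]), 'joint_efforts': array([-8.26230607e-04, -4.48329735e+01, -2.31459832e+01, -2.64758155e-04,
        5.78569707e-04, -1.39169342e-05]), 'position': array([0.19106945, 0.51572958, 0.23131734]), 'tool_rot': array([[-9.37722917e-01,  3.47384125e-01, -3.65631406e-06],
       [ 3.47384125e-01,  9.37722917e-01, -4.45705947e-07],
       [ 3.27377832e-06, -1.68809414e-06, -1.00000000e+00]]), 'ft_force': array([ 0.25071256,  0.11569002, -0.74081455]), 'wrist_torque': array([ 0.00912771, -0.05387945, -0.02560795]), 'gripper_force': 0.0, 'grip_width': 0.08521453789711295}
```

View pics/scene0.png

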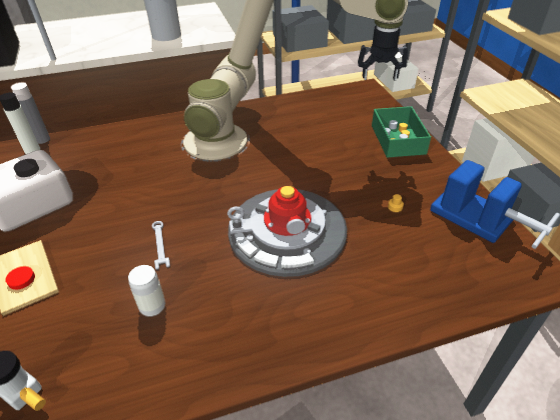

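View pics/top0.png

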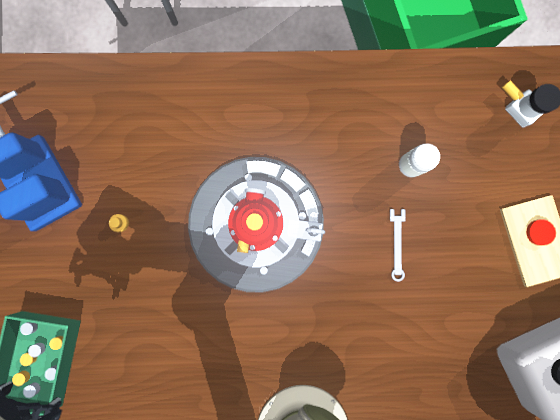

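The scene picture shows the ring at about (235,212), left of the red housing. In the top picture the foot's centre is near (256,223) and the ring is near (315,230). The arc plates run from the ring toward +x, which is anticlockwise. Next I'll fit the foot circle and enlarge the arc.

```bash
python3 - <<'E'
from h import *
im,D=optics.get_image("top")
c=optics.get_calibration("top"); f=210/np.tan(np.radians(c["vertical_fov"])/2)
K=np.array([[f,0,c["cx"]],[0,f,c["cy"]],[0,0,1]])
v,u=np.mgrid[0:420,0:560]
n=cv2.undistortPoints(np.stack([u.ravel(),v.ravel()],1).astype(float)[:,None],K,np.array(c["distortion"],float))[:,0]
d=D.ravel(); P=np.stack([n[:,0]*d,-n[:,1]*d,-d],1); T=np.array(c["world_from_camera"]); W=P@T[:3,:3].T+T[:3,3]
ok=(d>0)&(np.hypot(W[:,0]-.5,W[:,1]-.1)<.25)
foot=ok&(W[:,2]>.010)&(W[:,2]<.2)
m=foot.reshape(420,560).astype(np.uint8); m=cv2.morphologyEx(m,cv2.MORPH_OPEN,np.ones((5,5)))
cs=max(cv2.findContours(m,0,2)[0],key=cv2.contourArea)[:,0]
pts=np.array([W[y*560+x] for x,y in cs]); 
A=np.c_[2*pts[:,:2],np.ones(len(pts))]; s=np.linalg.lstsq(A,(pts[:,:2]**2).sum(1),rcond=None)[0]
print("foot c",s[:2],"r",np.sqrt(s[2]+s[:2]@s[:2]))
r=ok&(W[:,2]>.075)&(np.hypot(W[:,0]-.485,W[:,1]+.037)<.045); print("ring",r.sum(),W[r].mean(0),W[r].max(0),W[r].min(0))
h=ok&(W[:,2]>.08)&(np.hypot(*(W[:,:2]-s[:2]).T)<.09); print("housing",W[h].mean(0))
q=s[:2]; ang=np.degrees(np.arctan2(W[:,1]-q[1],W[:,0]-q[0])); R=np.hypot(*(W[:,:2]-q).T)
for a in range(-110,30,3):
    k=ok&(abs(ang-a)<1.5)&(abs(R-.14)<.006); print(a,(W[k,2].mean()*1000).round(1),im.reshape(-1,3)[k].mean().round(),end=" | ")
cv2.imwrite("pics/top1.png",cv2.resize(im[140:310,170:350],None,fx=3.5,fy=3.5,interpolation=cv2.INTER_CUBIC))
im,_=optics.get_image("scene");cv2.imwrite("pics/sc1.png",cv2.resize(im[170:290,215:360],None,fx=5,fy=5,interpolation=cv2.INTER_CUBIC))
E
```

```text
foot c [0.5089151  0.10154883] r 0.1647066751982698
ring 85 [ 0.48670234 -0.03500738  0.10696538] [ 0.49454165 -0.01531952  0.11521814] [ 0.4797842  -0.05665027  0.07844694]
housing [0.51152664 0.10299554 0.12347716]
-110 32.8 250.0 | -107 43.4 249.0 | -104 54.2 198.0 | -101 89.8 228.0 | -98 111.1 220.0 | -95 58.3 155.0 | -92 45.9 210.0 | -89 32.7 211.0 | -86 32.6 227.0 | -83 33.6 252.0 | -80 32.6 230.0 | -77 33.2 230.0 | -74 32.8 254.0 | -71 32.5 255.0 | -68 32.3 255.0 | -65 32.8 255.0 | -62 30.7 255.0 | -59 29.1 237.0 | -56 20.3 151.0 | -53 25.9 226.0 | -50 33.1 255.0 | -47 32.5 255.0 | -44 32.0 255.0 | -41 32.2 255.0 | -38 33.0 255.0 | -35 32.7 255.0 | -32 32.3 255.0 | -29 25.4 197.0 | -26 20.4 172.0 | -23 30.0 250.0 | -20 31.7 255.0 | -17 32.4 255.0 | -14 31.8 255.0 | -11 32.2 255.0 | -8 33.6 255.0 | -5 32.0 255.0 | -2 32.6 255.0 | 1 32.6 255.0 | 4 32.3 255.0 | 7 29.3 241.0 | 10 20.8 154.0 | 13 20.6 161.0 | 16 21.0 168.0 | 19 21.5 168.0 | 22 20.5 167.0 | 25 21.1 167.0 | 28 21.7 168.0 |
```

View pics/top1.png

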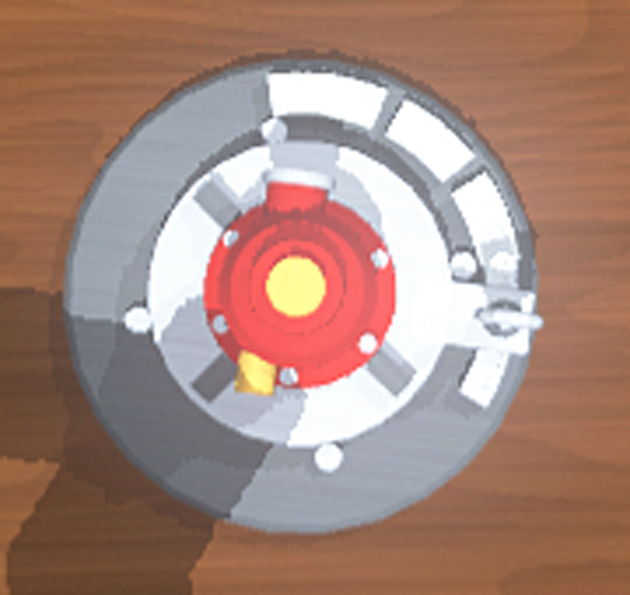

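View pics/sc1.png

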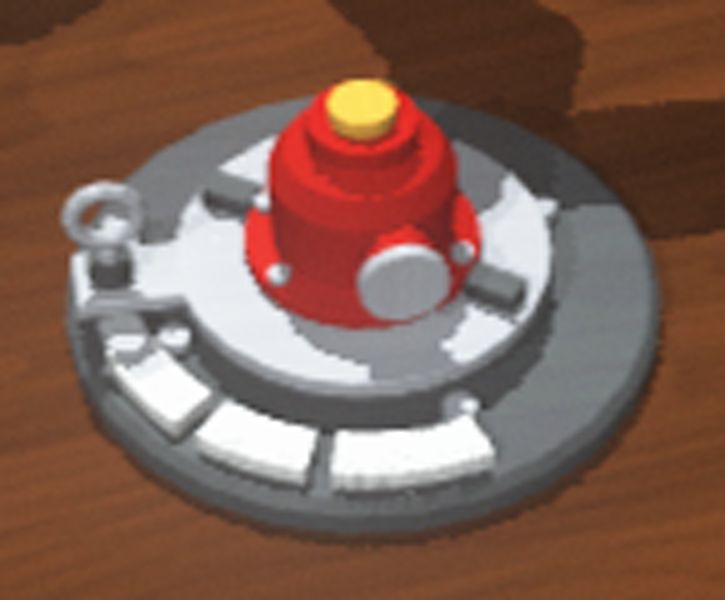

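Two notch gaps show in the arc, at polar angles of about -56° and -27° (top1.png at about (462,175) and (393,110)). The ring is at about -99°. So the next notch is about 43° (0.75 rad) away, and the 0.5 rad spacing to the one after agrees. Now I'll move above the ring.

>>> {"name": "step_arm", "arguments": {"fingers": [-1, -1, -1, -1, -1, -1, -1, -1], "travel": [[0, 0, 0], [0, 0, 0], [0, 0, 0], [0, 0, 0], [0, 0, 0], [0, 0, 0], [0, 0, 0], [0, 0, 0]], "twist": [0.0547, 0.0547, 0.0547, 0.0547, 0.0547, 0.0547, 0.0547, 0.0547], "force": 20}}

```text
time_s: 2.0
position: [0.1911, 0.5157, 0.2313]
tool_rot: [[0.164, 0.987, 0.0], [0.987, -0.164, 0.0], [0.0, 0.0, -1.0]]
ft_force: [0.8, 0.0, -0.6]
grip_width: 0.0855
gripper_force: 0.0
```

>>> {"name": "step_arm", "arguments": {"fingers": [-1, -1, -1, -1, -1, -1, -1, -1, -1, -1], "travel": [[-0.48, 0.36, 0], [-0.48, 0.36, 0], [-0.48, 0.36, 0], [-0.48, 0.36, 0], [-0.48, 0.36, 0], [-0.48, 0.36, 0], [-0.48, 0.36, 0], [-0.48, 0.36, 0], [-0.48, 0.36, 0], [-0.48, 0.36, 0]], "twist": [0, 0, 0, 0, 0, 0, 0, 0, 0, 0]}}

```text
time_s: 3.25
position: [0.4713, -0.0172, 0.2315]
tool_rot: [[0.158, 0.987, 0.001], [0.987, -0.158, -0.0], [0.0, 0.001, -1.0]]
ft_force: [1.0, 0.4, -0.2]
grip_width: 0.0856
gripper_force: 0.0
```

>>> {"name": "step_arm", "arguments": {"fingers": [-1, -1, -1], "travel": [[-0.19, 0.185, 0], [0, 0, 0], [0, 0, 0]], "twist": [0, 0, 0]}}

```text
time_s: 3.62
position: [0.4854, -0.036, 0.2313]
tool_rot: [[0.158, 0.988, -0.0], [0.988, -0.158, 0.0], [0.0, -0.0, -1.0]]
ft_force: [0.5, 1.3, 0.4]
grip_width: 0.0854
gripper_force: 0.0
```

```bash
cat > w.py <<'E'
from h import *
s=monitor.observe(); print(s["time_s"],s["position"],np.degrees(np.arctan2(s["tool_rot"][1,1],s["tool_rot"][0,1])))
im,D=optics.get_image("wrist")
for n,z in [("pivot",.046),("ring_top",.108),("bush",.06)]:
    for r in models.landmark_of("wrist",n)[:2]:
        p=r["point"]; print(n,round(r["confidence"],2),np.round(p),atz("wrist",p,z).round(4))
v,u=np.nonzero((D>0)); W=np.array([atd("wrist",(0,0),1)])
c=optics.get_calibration("wrist"); f=210/np.tan(np.radians(c["vertical_fov"])/2)
K=np.array([[f,0,c["cx"]],[0,f,c["cy"]],[0,0,1]])
n=cv2.undistortPoints(np.stack([u,v],1).astype(float)[:,None],K,np.array(c["distortion"],float))[:,0]
d=D[v,u]; T=np.array(c["world_from_camera"]); W=np.stack([n[:,0]*d,-n[:,1]*d,-d],1)@T[:3,:3].T+T[:3,3]
k=(np.hypot(W[:,0]-.487,W[:,1]+.036)<.04)&(W[:,2]>.09)&(W[:,2]<.12)
Q=W[k]; print("ring",k.sum(),Q.mean(0),Q.min(0),Q.max(0)); 
if k.sum()>10:
    C=np.cov(Q[:,:2].T); w,V=np.linalg.eigh(C); print("axis ang",np.degrees(np.arctan2(V[1,1],V[0,1])),np.sqrt(w))
    ux=(Q[:,:2]-Q[:,:2].mean(0))@V; print(np.percentile(ux,[1,99],axis=0), (Q[:,:2].mean(0)+V@(np.percentile(ux,1,axis=0)+np.percentile(ux,99,axis=0))/2))
import os; cv2.imwrite(f"pics/w{len(os.listdir('pics'))}.png",im)
E
python3 w.py; ls pics
```

```text
3.625 [ 0.48537409 -0.03604979  0.23133952] -9.066084186126956
ring_top 0.68 [275. 198.] [ 0.4848 -0.0348  0.108 ]
bush 0.76 [279. 187.] [ 0.488  -0.0387  0.06  ]
ring 729 [ 0.48723676 -0.03309063  0.10700379] [ 0.47944198 -0.05757349  0.09012643] [ 0.49420482 -0.01470381  0.11409048]
axis ang 81.21711519043542 [0.00285924 0.01143791]
[[-0.00482952 -0.02308731]
 [ 0.00498672  0.01780078]] [ 0.48675548 -0.0356909 ]
sc1.png
scene0.png
top0.png
top1.png
w4.png
```

The ring is found at (0.487, -0.036) with its plane at 81°. That is 140 mm from the fitted axis, as it should be. I'll descend and pinch at the lowest grip force.

>>> {"name": "step_arm", "arguments": {"fingers": [-1, -1, -1, -1, -1, -1], "travel": [[0.006, 0.013, 0.4], [0, 0, 0.4], [0, 0, 0.4], [0, 0, 0.29], [0, 0, 0], [0, 0, 0]], "twist": [-0.0015, 0, 0, 0, 0, 0]}}

```text
time_s: 4.58
position: [0.4879, -0.0364, 0.0835]
tool_rot: [[0.153, 0.988, 0.002], [0.988, -0.153, -0.001], [-0.0, 0.002, -1.0]]
ft_force: [0.4, -0.1, 0.8]
grip_width: 0.0855
gripper_force: 0.0
```

>>> {"name": "step_arm", "arguments": {"fingers": [0.4, 0.55, 0.6, 0.62], "travel": [[0, 0, 0], [0, 0, 0], [0, 0, 0], [0, 0, 0]], "twist": [0, 0, 0, 0], "force": 20}}

```text
time_s: 5.08
position: [0.4873, -0.0365, 0.0825]
tool_rot: [[0.153, 0.988, 0.0], [0.988, -0.153, -0.0], [-0.0, 0.0, -1.0]]
ft_force: [-0.3, -1.0, -0.2]
grip_width: 0.0167
gripper_force: 0.0
```

```bash
python3 w.py; ls pics
```

```text
5.075 [ 0.48732975 -0.03648982  0.08246967] -8.829369834436392
ring_top 0.9 [271. 308.] [ 0.4859 -0.0358  0.108 ]
bush 0.89 [274. 257.] [ 0.4863 -0.0375  0.06  ]
ring 6473 [ 0.4881608  -0.03055151  0.10690407] [ 0.46705294 -0.05706283  0.0900154 ] [ 0.51030295 -0.01480372  0.11999912]
axis ang 171.05691561409935 [0.00798354 0.01013097]
[[-0.01446586 -0.0214885 ]
 [ 0.02101787  0.02052006]] [ 0.48812986 -0.03386296]
sc1.png
scene0.png
top0.png
top1.png
w4.png
w5.png
```

View pics/w5.png

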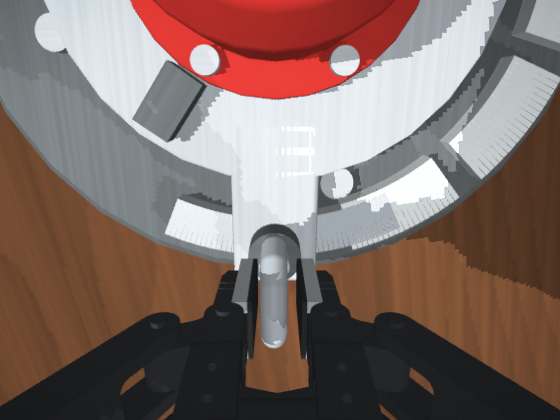

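The ring sits between the fingers at column 274 or so, while the finger midline is near 279, so it is about 1.5 mm toward the tool's -y. I'll centre on it, then close softly.

>>> {"name": "step_arm", "arguments": {"fingers": [0.62, 0.62, 0.66, 0.7, 0.74, 0.78], "travel": [[0, -0.015, 0], [0, 0, 0], [0, 0, 0], [0, 0, 0], [0, 0, 0], [0, 0, 0]], "twist": [0, 0, 0, 0, 0, 0], "force": 20}}

```text
time_s: 6.02
position: [0.4859, -0.0362, 0.0823]
tool_rot: [[0.154, 0.988, 0.0], [0.988, -0.154, -0.0], [-0.0, 0.0, -1.0]]
ft_force: [0.0, -0.2, -0.8]
grip_width: 0.0099
gripper_force: 9.7
```

>>> {"name": "step_arm", "arguments": {"fingers": [1, 1, 1], "travel": [[0, 0, 0], [0, 0, 0], [0, 0, 0]], "twist": [0, 0, 0], "force": 60}}

```text
time_s: 6.4
position: [0.4859, -0.0362, 0.0825]
tool_rot: [[0.153, 0.988, 0.0], [0.988, -0.153, -0.0], [-0.0, 0.0, -1.0]]
ft_force: [0.4, 0.2, 1.8]
grip_width: 0.0087
gripper_force: 58.4
```

>>> {"name": "step_arm", "arguments": {"fingers": [1, 1, 1, 1, 1, 1], "travel": [[0, 0, -0.04], [0, 0, -0.04], [0, 0, -0.04], [0, 0, -0.025], [0, 0, 0], [0, 0, 0]], "twist": [0, 0, 0, 0, 0, 0]}}

```text
time_s: 7.15
position: [0.4853, -0.0361, 0.0966]
tool_rot: [[0.153, 0.988, -0.001], [0.988, -0.153, 0.0], [0.0, -0.001, -1.0]]
ft_force: [-0.7, -1.2, -16.2]
grip_width: 0.0082
gripper_force: 58.3
```

The pin is up about 14 mm and the spring force is felt. I'll swing 36° along the arc, stopping well short of the notch.

>>> {"name": "step_arm", "arguments": {"fingers": [1, 1, 1, 1, 1, 1], "travel": [[0.0004, 0.0244, 0], [0.0016, 0.064, 0], [0.0034, 0.0977, 0], [0.0034, 0.0977, 0], [0.0034, 0.0977, 0], [0, 0, 0]], "twist": [-0.0056, -0.0146, -0.0222, -0.0222, -0.0222, 0]}}

```text
time_s: 7.9
position: [0.5245, -0.0369, 0.0966]
tool_rot: [[-0.119, 0.993, 0.001], [0.993, 0.119, -0.0], [-0.0, 0.001, -1.0]]
ft_force: [2.6, -1.5, -15.6]
grip_width: 0.0088
gripper_force: 58.3
```

>>> {"name": "step_arm", "arguments": {"fingers": [1, 1, 1, 1, 1, 1, 1], "travel": [[0.0034, 0.0977, 0], [0.0034, 0.0977, 0], [0.0034, 0.0977, 0], [0.0034, 0.0977, 0], [0.0016, 0.064, 0], [0, 0, 0], [0, 0, 0]], "twist": [-0.0222, -0.0222, -0.0222, -0.0222, -0.0146, 0, 0]}}

```text
time_s: 8.78
position: [0.5675, -0.0244, 0.0969]
tool_rot: [[-0.428, 0.904, 0.001], [0.904, 0.428, -0.0], [-0.001, 0.001, -1.0]]
ft_force: [4.3, -2.1, -15.7]
grip_width: 0.0083
gripper_force: 58.5
```

```bash
python3 - <<'E'
from h import *
s=monitor.observe(); print(s["time_s"],s["position"],np.degrees(np.arctan2(s["tool_rot"][1,1],s["tool_rot"][0,1])),s["ft_force"])
for cam in ["wrist","top"]:
    im,D=optics.get_image(cam)
    if cam=="wrist": cv2.imwrite("pics/w6.png",im)
    c=optics.get_calibration(cam); f=210/np.tan(np.radians(c["vertical_fov"])/2)
    K=np.array([[f,0,c["cx"]],[0,f,c["cy"]],[0,0,1]])
    v,u=np.nonzero(D>0); n=cv2.undistortPoints(np.stack([u,v],1).astype(float)[:,None],K,np.array(c["distortion"],float))[:,0]
    d=D[v,u]; T=np.array(c["world_from_camera"]); W=np.stack([n[:,0]*d,-n[:,1]*d,-d],1)@T[:3,:3].T+T[:3,3]
    q=np.array([.508,.102]); a=np.degrees(np.arctan2(W[:,1]-q[1],W[:,0]-q[0])); R=np.hypot(*(W[:,:2]-q).T)
    for lo in np.arange(-66,-20,1.):
        k=(abs(a-lo)<.5)&(abs(R-.14)<.007)
        if k.sum()>2: print(lo,k.sum(),(np.median(W[k,2])*1000).round(1),end=" | ")
    print()
E
```

```text
8.775 [ 0.56752792 -0.02443999  0.09686878] 25.332566530506345 [  4.28087176  -2.10055921 -15.74491093]
-66.0 255 125.3 | -65.0 243 126.4 | -64.0 261 126.0 | -63.0 353 133.5 | -62.0 364 142.6 | -61.0 127 59.9 | -60.0 219 60.3 | -59.0 300 109.8 | -58.0 305 111.8 | -57.0 142 45.9 | -56.0 226 141.4 | -55.0 453 150.5 | -54.0 565 152.2 | -53.0 486 153.3 | -52.0 394 153.4 | -51.0 383 159.8 | -50.0 971 164.8 | -49.0 1178 167.5 | -48.0 1149 169.5 | -47.0 1063 170.4 | -46.0 972 171.1 | -45.0 816 171.7 | -44.0 739 173.0 | -43.0 631 174.7 | -42.0 493 176.4 | -41.0 362 178.1 | -40.0 128 31.8 | -39.0 95 31.7 | -38.0 93 31.5 | -37.0 95 31.6 | -36.0 93 31.7 | -35.0 101 31.5 | -34.0 96 31.5 | -33.0 99 31.6 | -32.0 95 31.5 | -31.0 102 31.6 | -30.0 42 31.7 | -29.0 58 20.1 | -28.0 91 20.1 | -27.0 88 20.2 | -26.0 89 20.1 | -25.0 182 24.6 | -24.0 98 31.8 | -23.0 98 31.8 | -22.0 111 31.6 | -21.0 97 31.5 | 
-66.0 13 397.3 | -65.0 12 397.0 | -64.0 12 397.1 | -63.0 13 397.0 | -62.0 13 397.0 | -61.0 11 397.3 | -60.0 14 396.1 | -59.0 11 395.5 | -58.0 12 395.0 | -57.0 12 394.7 | -56.0 12 394.6 | -55.0 13 394.2 | -54.0 11 393.2 | -53.0 10 392.9 | -52.0 10 390.8 | -51.0 11 389.6 | -50.0 10 389.5 | -49.0 12 387.5 | -48.0 12 386.4 | -47.0 9 385.3 | -46.0 10 385.9 | -45.0 9 382.8 | -44.0 10 379.9 | -43.0 7 375.5 | -42.0 8 380.3 | -41.0 7 386.1 | -40.0 9 383.3 | -39.0 8 381.5 | -38.0 4 381.6 | -37.0 6 380.6 | -36.0 6 378.8 | -35.0 5 374.5 | -29.0 3 27.3 | -28.0 5 23.1 | -27.0 8 21.3 | -26.0 5 20.2 | -25.0 6 19.9 | -24.0 6 32.9 | -23.0 5 32.4 | -22.0 6 32.0 | -21.0 6 33.8 |
```

View pics/w6.png

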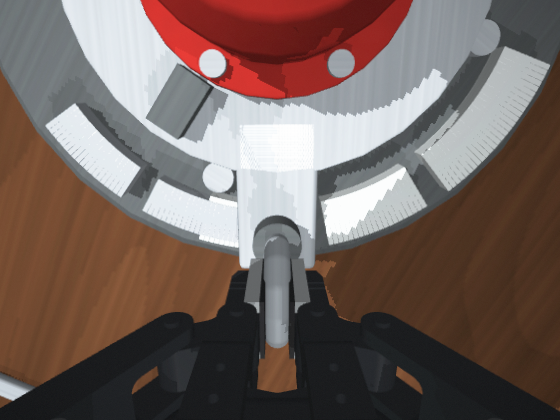

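The ring is at -64.7°. The second notch reads -29.5° to -24.7°, so the next one is centred near -55.9°, under the tongue's leading edge. I'll go 2.5° further with the pin up, lower until it is just above the arc, then loosen the fingers so that only the spring loads the pin.

>>> {"name": "step_arm", "arguments": {"fingers": [1, 1, 1, 1, 1, 1, 1, 1], "travel": [[0.0013, 0.061, 0], [0, 0, 0], [0, 0, 0.01], [0, 0, 0.01], [0, 0, 0.01], [0, 0, 0.01], [0, 0, 0], [0, 0, 0]], "twist": [-0.0139, 0, 0, 0, 0, 0, 0, 0]}}

```text
time_s: 9.88
position: [0.5731, -0.0216, 0.0929]
tool_rot: [[-0.468, 0.884, 0.001], [0.884, 0.468, -0.0], [-0.0, 0.001, -1.0]]
ft_force: [3.6, -3.9, -13.9]
grip_width: 0.0081
gripper_force: 58.7
```

>>> {"name": "step_arm", "arguments": {"fingers": [0.7, 0.7, 0.7], "travel": [[0, 0, 0], [0, 0, 0], [0, 0, 0]], "twist": [0, 0, 0], "force": 20}}

```text
time_s: 10.25
position: [0.5731, -0.0214, 0.0937]
tool_rot: [[-0.468, 0.884, 0.001], [0.884, 0.468, -0.0], [-0.001, 0.001, -1.0]]
ft_force: [-0.1, 0.4, -0.1]
grip_width: 0.0127
gripper_force: 0.0
```

```bash
cat > z.py <<'E'
from h import *
s=monitor.observe()
im,D=optics.get_image("wrist")
c=optics.get_calibration("wrist"); f=210/np.tan(np.radians(c["vertical_fov"])/2)
K=np.array([[f,0,c["cx"]],[0,f,c["cy"]],[0,0,1]])
v,u=np.mgrid[225:370,225:330]; v=v.ravel();u=u.ravel()
n=cv2.undistortPoints(np.stack([u,v],1).astype(float)[:,None],K,np.array(c["distortion"],float))[:,0]
d=D[v,u]; T=np.array(c["world_from_camera"]); W=np.stack([n[:,0]*d,-n[:,1]*d,-d],1)@T[:3,:3].T+T[:3,3]
L=(W-s["position"])@s["tool_rot"]
q=np.array([.508,.102])
# strip: top surface of the ring along tool x, within 2.5 mm of the finger midline
k=(d>0)&(abs(L[:,1])<.003)&(abs(L[:,0])<.02)&(W[:,2]>.09)
b=[(W[k&(abs(L[:,0]-x)<.002),2].max()*1000).round(1) if (k&(abs(L[:,0]-x)<.002)).any() else None for x in (-.006,-.002,.002,.006,.01)]
P=s["position"]; t=s["tool_rot"]
print("t",round(s["time_s"],2),"ring angle",np.degrees(np.arctan2(P[1]-q[1],P[0]-q[0])).round(2),"tool",(np.degrees(np.arctan2(t[1,1],t[0,1]))-90).round(2),"r",np.hypot(*(P[:2]-q)).round(4),"z",P[2].round(4),"ring tops",b,"F tool",(t.T@s["ft_force"]).round(1),"w",s["grip_width"].round(4))
E
python3 z.py
```

```text
Traceback (most recent call last):
  File "z.py", line 15, in <module>
    print("t",round(s["time_s"],2),"ring angle",np.degrees(np.arctan2(P[1]-q[1],P[0]-q[0])).round(2),"tool",(np.degrees(np.arctan2(t[1,1],t[0,1]))-90).round(2),"r",np.hypot(*(P[:2]-q)).round(4),"z",P[2].round(4),"ring tops",b,"F tool",(t.T@s["ft_force"]).round(1),"w",s["grip_width"].round(4))
                                                                                                                                                                                                                                                                            ^^^^^^^^^^^^^^^^^^^^^
AttributeError: 'float' object has no attribute 'round'
```

```bash
sed -i 's/s\["grip_width"\].round(4)/round(s["grip_width"],4)/' z.py; python3 z.py
```

```text
t 10.3 ring angle -62.21 tool -62.08 r 0.1395 z 0.0935 ring tops [np.float64(122.5), np.float64(122.9), np.float64(122.6), np.float64(121.3), np.float64(120.9)] F tool [-0.2  0.3  0. ] w 0.0126
```

The ring top reads 122.7 mm, which is 113 + 9.5: the pin is riding on the arc with no force on the arm. Now I'll push it slowly along with the loose fingers.

>>> {"name": "step_arm", "arguments": {"fingers": [0.7, 0.7, 0.7, 0.7, 0.7, 0.7], "travel": [[0.0001, 0.0122, 0], [0.0001, 0.0122, 0], [0.0001, 0.0122, 0], [0.0001, 0.0122, 0], [0.0001, 0.0122, 0], [0.0001, 0.0122, 0]], "twist": [-0.0028, -0.0028, -0.0028, -0.0028, -0.0028, -0.0028]}}

```text
time_s: 11.1
position: [0.5783, -0.0184, 0.0928]
tool_rot: [[-0.515, 0.857, -0.003], [0.857, 0.515, -0.001], [0.001, -0.003, -1.0]]
ft_force: [-5.4, -2.9, 3.6]
grip_width: 0.0125
gripper_force: 3.5
```

```bash
python3 z.py
```

```text
t 11.1 ring angle -59.72 tool -59.03 r 0.1394 z 0.0928 ring tops [np.float64(122.3), np.float64(123.0), np.float64(122.7), np.float64(121.5), np.float64(120.7)] F tool [ 0.3 -6.2 -3.6] w 0.0125
```

>>> {"name": "step_arm", "arguments": {"fingers": [0.7, 0.7], "travel": [[0.0001, 0.01, 0], [0.0001, 0.01, 0]], "twist": [-0.0023, -0.0023]}}

```text
time_s: 11.4
position: [0.5802, -0.0173, 0.0928]
tool_rot: [[-0.527, 0.85, -0.002], [0.85, 0.527, -0.001], [0.001, -0.002, -1.0]]
ft_force: [-4.5, -2.4, 2.6]
grip_width: 0.0125
gripper_force: 3.1
```

```bash
python3 z.py
```

```text
t 11.4 ring angle -58.82 tool -58.21 r 0.1394 z 0.0928 ring tops [np.float64(122.6), np.float64(123.4), np.float64(122.7), np.float64(121.7), np.float64(120.6)] F tool [ 0.3 -5.1 -2.6] w 0.0125
```

>>> {"name": "step_arm", "arguments": {"fingers": [0.7, 0.7], "travel": [[0.0001, 0.008, 0], [0.0001, 0.008, 0]], "twist": [-0.0018, -0.0018]}}

```text
time_s: 11.7
position: [0.5825, -0.0159, 0.0928]
tool_rot: [[-0.536, 0.844, 0.001], [0.844, 0.536, 0.0], [-0.0, 0.001, -1.0]]
ft_force: [0.2, -0.1, -0.5]
grip_width: 0.0126
gripper_force: 0.0
```

```bash
python3 z.py
```

```text
t 11.7 ring angle -57.71 tool -57.57 r 0.1395 z 0.0928 ring tops [np.float64(120.1), np.float64(120.5), np.float64(120.2), np.float64(119.3), np.float64(118.2)] F tool [-0.2  0.1  0.5] w 0.0126
```

```bash
python3 z.py; python3 z.py
```

```text
t 11.75 ring angle -57.61 tool -57.55 r 0.1395 z 0.0928 ring tops [np.float64(117.9), np.float64(118.7), np.float64(118.5), np.float64(117.1), np.float64(116.4)] F tool [-0.8  0.2  0.4] w 0.0131
t 11.8 ring angle -57.54 tool -57.57 r 0.1395 z 0.0928 ring tops [np.float64(117.3), np.float64(118.2), np.float64(117.9), np.float64(116.6), np.float64(115.7)] F tool [-0.7  4.5  3.6] w 0.0127
```

The pin is dropping in. Its round tip cams the ring forward onto the leading finger (+4.5 N), so I'll give way by about 1 mm.

>>> {"name": "step_arm", "arguments": {"fingers": [0.66, 0.62, 0.62], "travel": [[0, 0.006, 0], [0, 0, 0], [0, 0, 0]], "twist": [-0.0014, 0, 0]}}

```text
time_s: 12.22
position: [0.5827, -0.0157, 0.0929]
tool_rot: [[-0.54, 0.842, -0.0], [0.842, 0.54, -0.0], [0.0, -0.0, -1.0]]
ft_force: [0.8, 0.1, -0.2]
grip_width: 0.0161
gripper_force: 0.1
```

```bash
python3 z.py
```

```text
t 12.22 ring angle -57.61 tool -57.34 r 0.1394 z 0.0929 ring tops [np.float64(112.9), np.float64(113.8), np.float64(113.1), np.float64(112.1), np.float64(111.2)] F tool [-0.3  0.7  0.2] w 0.0161
```

The ring top is back at 113 mm, so the pin is fully home. Now I'll open and withdraw.

>>> {"name": "step_arm", "arguments": {"fingers": [0, -0.5, -1, -1, -1, -1, -1, -1], "travel": [[0, 0, 0], [0, 0, 0], [0, 0, 0], [0, 0, -0.2], [0, 0, -0.4], [0, 0, -0.5], [0, 0, -0.3], [0, 0, 0]], "twist": [0, 0, 0, 0, 0, 0, 0, 0]}}

```text
time_s: 13.28
position: [0.5835, -0.0158, 0.2351]
tool_rot: [[-0.54, 0.842, 0.005], [0.842, 0.54, -0.001], [-0.004, 0.003, -1.0]]
ft_force: [0.3, 0.7, -0.9]
grip_width: 0.0855
gripper_force: 0.0
```

```bash
python3 - <<'E'
from h import *
s=monitor.observe(); print(s["time_s"],s["position"],s["ft_force"])
im,D=optics.get_image("wrist"); cv2.imwrite("pics/w9.png",im)
for n,z in [("ring_top",.108),("bush",.06)]:
    for r in models.landmark_of("wrist",n)[:1]:
        p=r["point"]; P=atz("wrist",p,z); print(n,p,P,atd("wrist",p,D[int(p[1]),int(p[0])]),np.degrees(np.arctan2(P[1]-.102,P[0]-.508)))
E
```

```text
13.275 [ 0.58346042 -0.01580652  0.23509059] [ 0.25963612  0.66677171 -0.88239965]
ring_top [274.6, 196.4] [ 0.57974335 -0.01481411  0.108     ] [ 0.57976256 -0.01484565  0.10786164] -58.44313660460968
bush [278.6, 184.4] [ 0.58311344 -0.01460128  0.06      ] [ 0.57724787 -0.00580231  0.10565817] -57.210749019490855
```

View pics/w9.png

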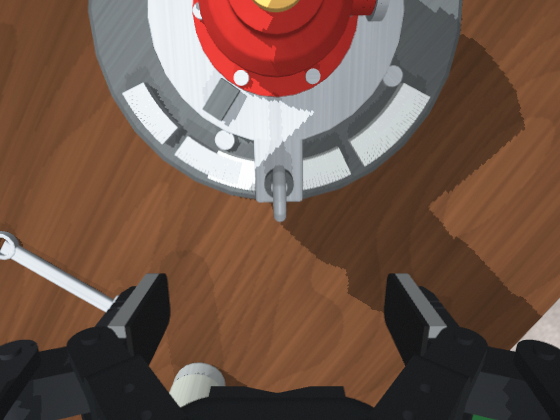

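The ring (278,190) is free and down, with the start notch to its left (177,137) and the second notch to its right (350,150). So the pin is in the next notch, and I'm handing the job in.

```bash
python3 -c "from rig import close_job; print(close_job())"
```

```text
the job is handed in; nothing more can be done
None
```

The table was swung about 41° anticlockwise and the pin is fully home in the very next notch; the ring is released, the spanner, tin and union were not touched, and the job was handed in at about 13.3 s.

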